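# Fit the spare module into the detector electronics crate

### The job

Put the spare electronics module, the one standing on the worktop, into the crate. Pull the filler (the bare panel without sockets) out of its bay by its handle and stand it upright on the worktop clear of the crate; slide the spare fully home into the bay that this leaves, then swing the crate's retaining bar shut across the panels. Leave the other two modules in place, stand everything down gently without tipping it, and do not disturb the things lying round about.

Things in the scene. Friction and masses are not known exactly. Their poses are not given: they have to be found in the camera images.
- crate: grey module crate, fixed, 150 (x) x 140 x 130 mm. Origin: centre of its underside. Open front at x=-75 mm; modules slide in along +x. Three bays, each with floor guide (top at z=16) and ceiling guide (z=120): channels 21 mm wide for the 18 mm cassettes, 4 mm play in height, mouths flared 4.5 mm each way over 12 mm. Handles of units at home: x -124 to -79, z 78 to 126, gaps of 30 mm.
- bay0 (a point): where the origin of a module or of the filler lies when it is fully home in the bay at the crate's y=-42 mm (x=-15, z=16 in the crate's frame: the panel's rear face then meets the guides' front). Axes as the crate's.
- bay1 (a point): the same for the middle bay, y=0.
- bay2 (a point): the same for the bay at the crate's y=+42 mm.
- retainer (a joint): retaining bar, flat steel, 20 to 34 mm above the worktop, on an upright hinge at x=-88, y=-80 mm of the crate. 0 = shut, along the crate's +y, 5 mm in front of the panels; grows as it swings out, anticlockwise from above, to 2.2 rad. At angle a its free end is at x=-88-180 sin a, y=-80+180 cos a (crate, mm). Light friction hinge, under 1 N at the free end: stays where left; starts at 1.65 to 1.95.
- retainer_post (a point): on the axis of the round grey post, 12 mm in diameter, at the free end of the retaining bar, 114 mm above the worktop. The post stands from 34 to 129 mm above the worktop, can be gripped from above and turns between the fingers. Shut, it is at x=-88, y=+100 mm of the crate.
- spare: the spare: aluminium module standing on the worktop, 0.32 kg (0.24 to 0.43). Flat cassette 120 x 18 x 100 mm (x, y, z); at its front a panel x -64 to -60 mm, 38 wide, 112 tall; on that a grey upright blade handle x -109 to -64, 12 thick (y), z 62 to 110; two sockets and a knob at z 28 to 59. Origin: centre of the cassette's underside; +x to the rear (pushed in this way), +z up.
- spare_handle (a point): middle of the spare's handle, at x=-88, y=0, z=92 mm of the spare: TCP place for a grip from above across the 12 mm (fingers closing along the spare's y). Axes as the spare's.
- filler: filler in one of the three bays at the start, home: the same panel and handle as a module, but the panel is bare (no sockets, no knob), and behind it is only a stub x -60 to +5 mm, 18 mm thick, 100 tall. 0.18 kg; stands by itself on the stub. Same frame as a module: origin level with its underside, 60 mm behind the panel's rear face; +x to the rear, +z up.
- filler_handle (a point): middle of the filler's handle, at x=-88, y=0, z=92 mm of the filler; TCP place for a grip from above. Axes as the filler's.
- module_a: module at home in a bay, to be left in; built exactly like the spare: same size, origin and axes.
- module_b: the other module at home in a bay, to be left in; built exactly like the spare.
- worktop_mid (a point): middle of the usable worktop, on its surface, world axes: the surface reaches from here 215 mm towards the robot (-x), 220 mm away from it (to the monitor stand), 310 mm to the right (-y, table edge) and 310 mm to the left (to the spectrometer, 0.4 m tall; at the back left a power strip).
- mouse: black computer mouse, 115 x 55 x 38 mm, bystander; origin at the centre of its underside, long axis x.
- timer: white bench timer, 58 x 66 x 20 mm, bystander; origin at the centre of its underside.
- mortar: white porcelain mortar, 91 mm wide, 46 mm tall, bystander; origin at the centre of its underside.
- die_plunger: steel die plunger standing on end, round, 43 mm wide, 60 mm tall, bystander; origin at the centre of its underside.
- jar: white screw-cap jar, 62 mm wide, 92 mm tall, bystander; origin at the centre of its underside.
- tape_roll: roll of tape lying flat, 96 mm wide, 25 mm tall, bystander; origin at the centre of its underside.
- screwdriver: screwdriver lying flat, 177 mm long along its y, 25 mm thick, bystander; origin at the centre of its underside.
- wash_bottle: white wash bottle at the back right, fixed, 62 mm wide with a spout to 82 mm, 162 mm tall, bystander; origin on the worktop.
- jar_2: small jar with a black cap behind the crate, fixed, 48 mm wide, 66 mm tall, bystander; origin on the worktop.
- vial: vial with a white cap behind the crate, fixed, 29 mm wide, 54 mm tall, bystander; origin on the worktop.
- vial_b: vial with a blue cap behind the crate, fixed, 29 mm wide, 52 mm tall, bystander; origin on the worktop.

How it is judged:
By the outcome, as a careful person would: the job done as asked, in the order asked, and still so for the second after the job is handed in, with the robot touching nothing.
It also fails if it takes over 72 s, if anything falls off the work surface, if the arm or the gripper's body presses on something with over 40 N, if the wrist force passes 120 N, or if a joint passes its speed limit or range.

### The arm

A 6-joint arm with a two-finger parallel gripper is mounted at the origin on a cart in front of the work surface, level with it; the furniture and walls round the work are solid. World frame = base frame: x ahead of the robot, y to its left, z up, the work surface at z = 0. Lengths are in m, angles in rad, forces in N, time in s.
With the tool pointing down it reaches from about 0.275 to 0.825 m from the base axis. Payload 4.9 kg.
Tool frame: the origin (TCP) lies between the finger pads, 19 mm behind the fingertips; this is the grasp point; z points along the fingers, y is the line along which they close (so a half turn about z gives the same grasp; the last joint's range is limited). The gripper opens to 85 mm and grips with 20 to 120 N. Pads are 22 mm wide; open, the fingers measure 114 mm over their backs; the gripper's body (76 mm by 85 mm) begins 54 mm behind the grasp point. The pads swing forward as they close: fully open they stand 13 mm farther back than shut.
Start: joints at [-1.242, 0.326, -0.193, 1.052, 0, 1.437], TCP at [0.246, -0.492, 0.25] pointing down, gripper open.
Joint ranges: [-2.65, 2.65], [-0.97, 1.79], [-1.3, 1.35], [-1.93, 2.1], [-1.47, 1.37], [-3.14, 3.14]. Speed limits (rad/s): [2.57, 2.57, 3.14, 3.14, 3.14, 3.14].

### API

Orientations are given as a rotation vector (axis times angle).
In Python, from plant import arm, camrig, telemetry, job gives the robot as it stands (arm), with the cameras (camrig), the readings (telemetry) and the job (job).
- The arm moves only by the tool drive_effector, called after "Request:" by a JSON object that holds its "op" and its "data", one argument or row to a line. Schema: {"type":"object","properties":{"ticks":{"type":"array","items":{"type":"array","prefixItems":[{"type":"array","items":{"type":"number"},"minItems":3,"maxItems":3},{"type":"array","items":{"type":"number"},"minItems":3,"maxItems":3},{"type":"number"}],"minItems":3,"maxItems":3},"minItems":1,"maxItems":12},"grip_n":{"type":"number"},"only":{"type":"string"},"quiet":{"type":"boolean"},"lines":{"type":"string"}},"required":["ticks"],"additionalProperties":false}. ticks is a list of rows, 1 to 12 of them, each written [[rx, ry, rz], [dx, dy, dz], opening]: a rotation vector rx, ry, rz in rad, then dx, dy, dz in m, then the opening from 0.0 (shut) to 1.0 (fully open); each row is the pose to reach, as a shift and turn from the pose commanded when the call began, along the tool's axes at that moment; what a row does not reach only later rows make up. A row lasts 1/12 s, in which the tool goes at most 0.0417 m and 0.125 rad, less where a joint would pass 70% of its speed; a pose out of reach is approached as far as the arm can. The fingers move at their own pace and stop on an object; grip_n is the grip in N (left out, the last holds). Time passes only in rows, so rows that do not move let the fingers close. The tool returns the time, the measured TCP pose, the force, the opening and the grip force at its end. only (a regular expression) keeps the lines of the reply that match it, lines (a string "A,B") keeps lines A to B, and quiet returns only ok. Input that does not fit is refused with a message, and nothing moves.
- telemetry.read_state(): the state, without advancing time (a new reading comes with each control period).
- camrig.capture(name): name is "scene" or "top" or "wrist"; returns (picture, depth): 384x512x3 uint8, blue, green, red; 384x512 float32, m along the optical axis (not along the pixel's ray), 0 where there is no reading.
- camrig.camera_params(name): a dict with "vertical_fov" (degrees; the focal length in pixels is half the picture's height over the tangent of half this angle, whatever the lens; pixels are square), "cx", "cy" (the principal point, pixels), "k1" (the pictures are not rectified: a ray, as slopes to the right and down, at radius r is drawn at 1 + k1 r^2 times it, then the intrinsics apply), "world_from_camera" (4x4, takes a point from camera to world coordinates). Camera axes: x right, y down, z forward; pixel columns grow to the right and rows downward; lengths in m; the calibration is good to about 2 mm. A picture is of the moment at which its call begins: read the wrist's pose just before it. camera_params takes no time and is no camera call; for the wrist camera it gives the pose at the moment of the call.
- job.finish_job(): hands the job in; it is judged then, once.
The state is a dict: "t": time; "q": joint angles; "dq": joint speeds; "joint_efforts": joint torques, N m; "ee_pos": TCP position; "ee_rot": TCP orientation; "contact_force": force on the tool from outside, world axes, zero at the start; "ft_torque": the same for the moment, N m; "opening": opening from 0.0 (shut) to 1.0 (fully open); "finger_force": force on a finger pad.
Only numpy, scipy, OpenCV 4.12 (cv2) and the standard library are available. Lean on these libraries where they do the work, as an engineer would, in place of code of your own. Each camera call takes 0.05 s, during which the arm holds its last target. There are 200 camera calls.

## Working session

There is one attempt and no reset: what is moved stays moved. The work goes in short steps, Python scripts to look and compute and a tool call to move; the robot and the scene stay as the last step left them, time stands still between calls to the robot, and variables do not carry over. Pictures are saved under pics/ and viewed, at most 12 in all, crops included, and the job is handed in when it is done.

```bash
ls; mkdir -p pics; cat > h.py <<'E'
import numpy as np, cv2
from plant import arm, camrig, telemetry, job
def K(p):
    f=192/np.tan(np.radians(p["vertical_fov"])/2); return f,p["cx"],p["cy"],p["k1"]
def unproj(p,u,v,d=None,z=None):
    f,cx,cy,k=K(p); a=np.array([(u-cx)/f,(v-cy)/f]); s=a.copy()
    for _ in range(20): s=a/(1+k*(s@s))
    r=np.array([s[0],s[1],1.]); T=np.array(p["world_from_camera"])
    if z is not None:
        w=T[:3,:3]@r; d=(z-T[2,3])/w[2]
    return T[:3,:3]@(r*d)+T[:3,3]
def cloud(p,D):
    f,cx,cy,k=K(p); v,u=np.mgrid[:384,:512]; a=np.stack([(u-cx)/f,(v-cy)/f],-1); s=a.copy()
    for _ in range(20): s=a/(1+k*(s**2).sum(-1,keepdims=True))
    P=np.concatenate([s,np.ones((384,512,1))],-1)*D[...,None]; T=np.array(p["world_from_camera"])
    return P@T[:3,:3].T+T[:3,3]
def proj(p,X):
    f,cx,cy,k=K(p); T=np.linalg.inv(np.array(p["world_from_camera"])); c=T[:3,:3]@np.array(X)+T[:3,3]
    s=c[:2]/c[2]; s=s*(1+k*(s@s)); return s*f+[cx,cy]
E
python3 - <<'E'
from h import *
for n in("scene","top"):
    I,D=camrig.capture(n); p=camrig.camera_params(n); np.savez(n,I=I,D=D,**{k:p[k] for k in p})
    cv2.imwrite(f"pics/{n}.png",cv2.resize(I,(800,600),interpolation=cv2.INTER_CUBIC)); print(n,p,(D>0).mean())
print(telemetry.read_state())
E
```

```text
pics
plant.py
scene {'vertical_fov': 51.028595229963564, 'cx': 244.68455841146618, 'cy': 192.69626689100824, 'k1': -0.04770553816566816, 'world_from_camera': array([[ 0.88207448,  0.39317843, -0.25952907,  0.887248  ],
       [ 0.4710823 , -0.73014619,  0.49494243, -0.60719599],
       [ 0.00510653, -0.55883563, -0.82926272,  1.09410232],
       [ 0.        ,  0.        ,  0.        ,  1.        ]])} 0.9956766764322916
top {'vertical_fov': 52.536563078709456, 'cx': 259.9136391101524, 'cy': 194.52361221311844, 'k1': -0.015855853035979653, 'world_from_camera': array([[-0.00519371, -0.97805059,  0.20830281,  0.35659151],
       [-0.99998111,  0.00439475, -0.00429817,  0.00858837],
       [ 0.00328838, -0.20832119, -0.97805494,  1.04975179],
       [ 0.        ,  0.        ,  0.        ,  1.        ]])} 0.9959665934244791
{'t': 0.1, 'q': array([-1.24222074e+00,  3.26889454e-01, -1.93470101e-01,  1.05201064e+00,
       -1.85054906e-05,  1.43665483e+00]), 'dq': array([-0.00054939, -0.00363248,  0.00188698, -0.00112555, -0.00058595,
        0.00082872]), 'joint_efforts': array([ 3.80429046e-04, -4.44239438e+01,  2.63038194e+01,  7.92826060e-03,
       -1.56975093e-04, -2.34413619e-05]), 'ee_pos': array([ 0.24538414, -0.49167795,  0.24927463]), 'ee_rot': array([-3.05636439e+00, -7.20008692e-01,  2.68762017e-04]), 'contact_force': array([ 0.02953978, -0.29934898,  0.0541268 ]), 'ft_torque': array([-0.00059234, -0.01532031, -0.01923891]), 'finger_force': 0.0, 'opening': 1.0023463287618095}
```

View pics/scene.png

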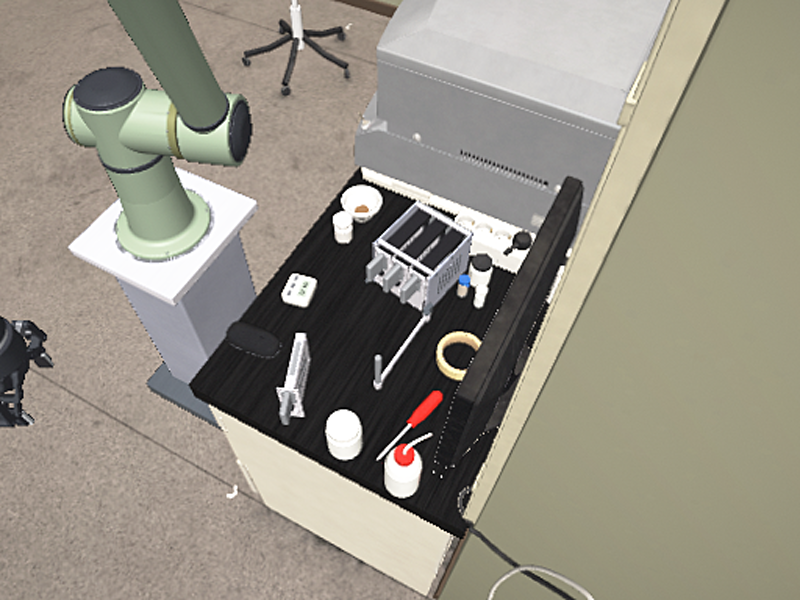

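View pics/top.png

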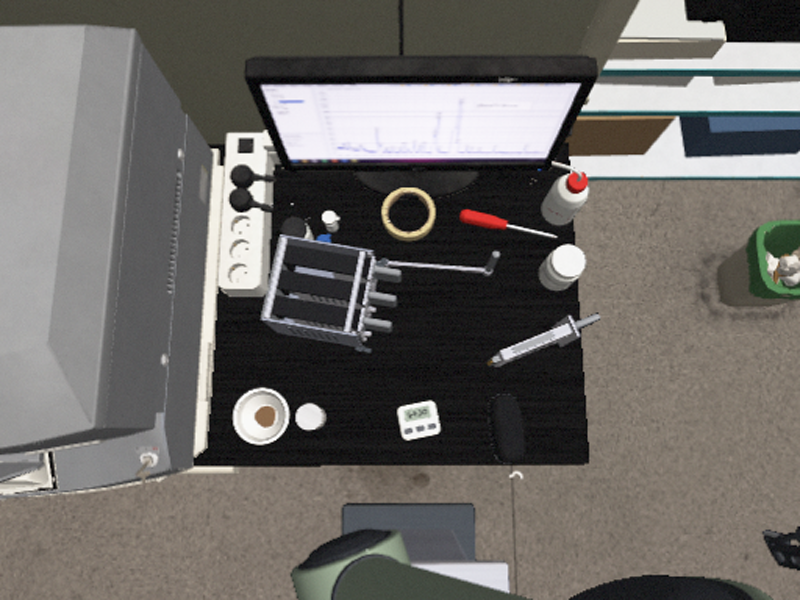

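The scene and top views show the crate open towards world -y. In the top picture its roof spans (262-375, 235-345), with three handles around (385, 265-325). The bar post is at (493, 257) and the spare lies from (490, 362) to (600, 316). Next I'll zoom in and fit the points.

```bash
python3 - <<'E'
from h import *
z=np.load("top.npz"); p={k:z[k] for k in z}; I=z["I"]
cv2.imwrite("pics/c1.png",cv2.resize(I[140:240,160:293],(798,600),interpolation=cv2.INTER_CUBIC))
for n in("top","scene"):
    z=np.load(n+".npz"); q={k:z[k] for k in z}; C=cloud(q,z["D"])
    x,y,h=C[...,0],C[...,1],C[...,2]
    tb=(x>.25)&(x<.6)&(y>-.3)&(y<.2); print(n,"table z",np.median(h[tb&(abs(h)<.01)]))
    def rect(m,s):
        P=C[m][:,:2]; r=cv2.minAreaRect((P*1000).astype(np.float32)); print(s,m.sum(),r,P.mean(0))
    rect((x>.3)&(x<.62)&(y>0)&(y<.3)&(h>.123)&(h<.137),"crate top")
    rect((x>.3)&(x<.62)&(y>-.4)&(y<-.15)&(h>.06)&(h<.125)&(x<.47)&(x>.2),"spare>60")
    rect((x>.2)&(x<.47)&(y>-.4)&(y<-.15)&(h>.103)&(h<.118),"spare panel/handle top")
    rect((x>.2)&(x<.47)&(y>-.4)&(y<-.15)&(h>.092)&(h<.103),"spare cassette top")
    rect((x>.47)&(x<.6)&(y>-.2)&(y<0)&(h>.115)&(h<.14),"post top")
E
```

```text
top table z 0.00027988052084293447
crate top 1958 ((569.376220703125, 123.1667251586914), (199.0663604736328, 119.78802490234375), 80.53447723388672) [0.56580813 0.12947778]
spare>60 2 ((469.44464111328125, -150.4710693359375), (0.8202353715896606, 0.0), 165.2269744873047) [ 0.46944463 -0.15047107]
spare panel/handle top 0 ((0.0, 0.0), (0.0, 0.0), 0.0) [nan nan]
spare cassette top 1 ((469.8411865234375, -150.57565307617188), (0.0, 0.0), 0.0) [ 0.46984118 -0.15057565]
post top 0 ((0.0, 0.0), (0.0, 0.0), 0.0) [nan nan]
scene table z 0.0005622625021723948
crate top 1042 ((568.041748046875, 119.21702575683594), (204.725341796875, 117.89574432373047), 82.12356567382812) [0.56519577 0.12240911]
spare>60 0 ((0.0, 0.0), (0.0, 0.0), 0.0) [nan nan]
spare panel/handle top 0 ((0.0, 0.0), (0.0, 0.0), 0.0) [nan nan]
spare cassette top 0 ((0.0, 0.0), (0.0, 0.0), 0.0) [nan nan]
post top 0 ((0.0, 0.0), (0.0, 0.0), 0.0) [nan nan]<stdin>:9: RuntimeWarning: Mean of empty slice.
  ret = um.true_divide(
```

View pics/c1.png

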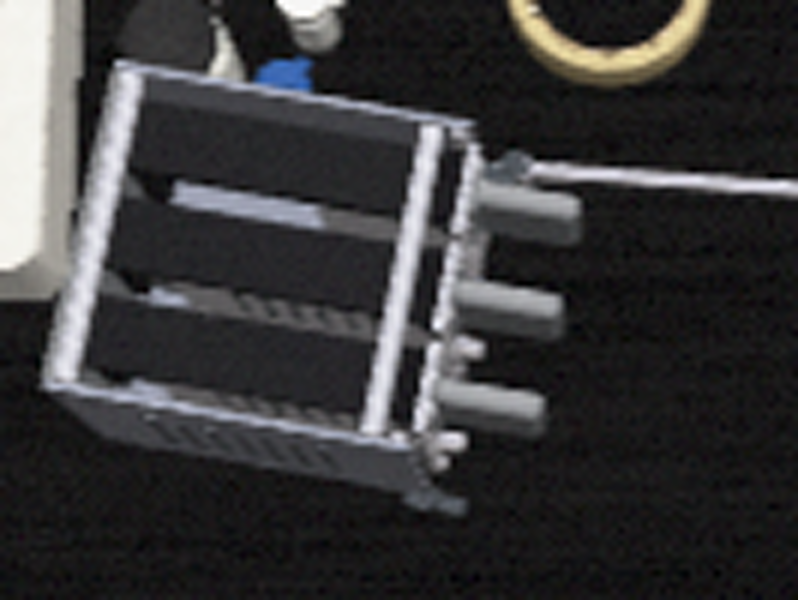

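The crop shows the far bay (bay0) holding the bare panel, with its handle at crop (480-580, 180-240). The two nearer units have knobs. So the filler is in bay0, and the hinge is at (515, 165).

```bash
python3 - <<'E'
from h import *
I=np.load("top.npz")["I"]
cv2.imwrite("pics/c2.png",cv2.resize(I[150:245,300:400],None,fx=6,fy=6,interpolation=cv2.INTER_CUBIC))
I=np.load("scene.npz")["I"]
cv2.imwrite("pics/c3.png",cv2.resize(I[125:275,165:315],None,fx=4,fy=4,interpolation=cv2.INTER_CUBIC))
E
```

```text
(no output)
```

View pics/c2.png

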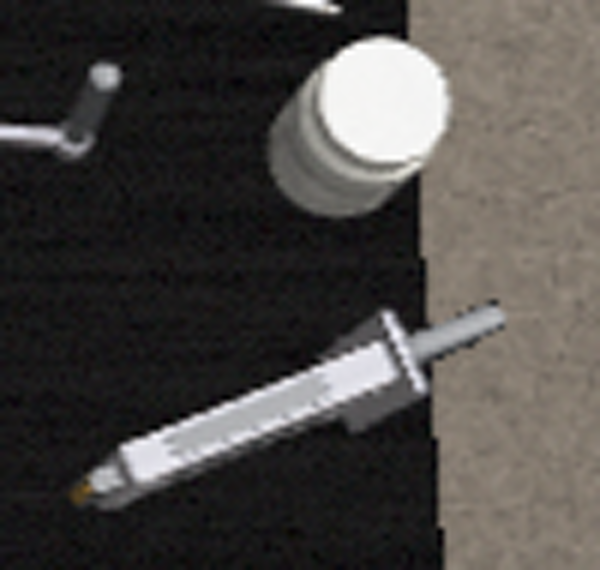

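View pics/c3.png

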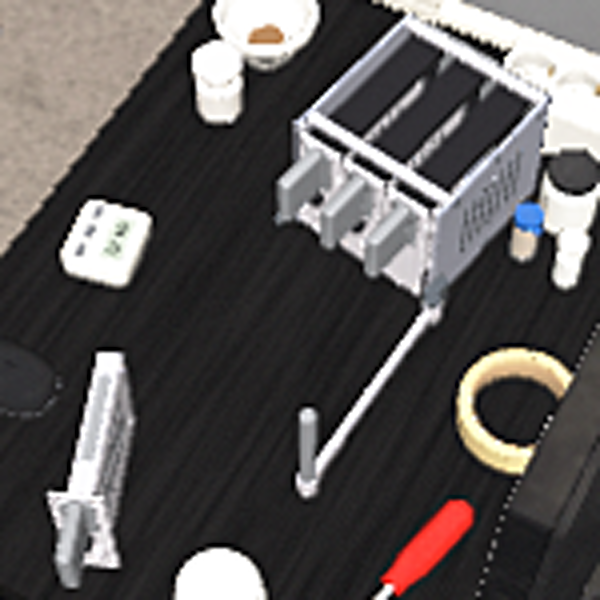

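```bash
cat > fit.py <<'E'
from h import *
from scipy.optimize import least_squares
P={n:dict(np.load(n+".npz")) for n in("top","scene")}
def c1(u,v): return ("top",160+(u+.5)/6-.5,140+(v+.5)/6-.5)
def c2(u,v): return ("top",300+(u+.5)/6-.5,150+(v+.5)/6-.5)
def c3(u,v): return ("scene",165+(u+.5)/4-.5,125+(v+.5)/4-.5)
def fit(obs,g):
    def X(s,l): c,n=np.cos(s[2]),np.sin(s[2]); return [s[0]+c*l[0]-n*l[1],s[1]+n*l[0]+c*l[1],l[2]]
    def r(s): return np.concatenate([proj(P[o[0]],X(s,l))-o[1:] for o,l in obs])
    S=least_squares(r,g,loss="soft_l1"); print(np.round(S.x,4),"deg",np.degrees(S.x[2]));print(np.round(r(S.x).reshape(-1,2),1).tolist()); return S.x
if __name__=="__main__":
    for o,zz in((c1(120,65),.13),(c1(48,385),.13),(c1(470,125),.13),(c3(407,17),.13),(c3(549,97),.13),(c3(437,207),.13),(c3(297,122),.13)): print(o,unproj(P[o[0]],*o[1:],z=zz))
    print("crate");cr=fit([(c1(120,65),(.075,-.07,.13)),(c1(48,385),(.075,.07,.13)),(c1(472,123),(-.075,-.07,.13)),
      (c3(407,17),(.075,.07,.13)),(c3(549,97),(.075,-.07,.13)),(c3(437,207),(-.075,-.07,.13)),(c3(297,122),(-.075,.07,.13))],[.5,.13,1.4])
    print("spare");sp=fit([(c2(503,311),(-.109,0,.11)),(c2(385,313),(-.062,-.019,.112)),(c2(425,390),(-.062,.019,.112)),
      (c2(120,450),(.06,.009,.1) if 0 else (.06,-.009,.1)),(c2(134,482),(.06,.009,.1)),(c3(110,352),(.06,0,.1)),(c3(52,493),(-.062,.019,.112)),(c3(104,497),(-.062,-.019,.112))],[.38,-.25,1.2])
    for o in(c2(106,76),c3(308,411)): print("post",unproj(P[o[0]],*o[1:],z=.129))
    c,s=np.cos(cr[2]),np.sin(cr[2]);R=np.array([[c,-s],[s,c]])
    print("filler handle",cr[:2]+R@[-.103,-.042],"hinge",cr[:2]+R@[-.088,-.08],"post shut",cr[:2]+R@[-.088,.1])
    c,s=np.cos(sp[2]),np.sin(sp[2]);print("spare handle",sp[:2]+np.array([c,s])*-.088)
    for n in P:
        C=cloud(P[n],P[n]["D"])
        for nm,o in (("filler",c1(530,200)),("h2",c1(510,305)),("h3",c1(495,395)),("spareh",c2(460,335)),("spare c",c2(250,410)),("fil",c3(393,230)),("sp",c3(72,530))):
            if o[0]==n: print(nm,C[round(o[2]),round(o[1])])
E
python3 fit.py
```

```text
('top', 179.58333333333334, 150.41666666666666) [0.66510037 0.20299117 0.13      ]
('top', 167.58333333333334, 203.75) [0.53078434 0.22675484 0.13      ]
('top', 237.91666666666669, 160.41666666666666) [0.63861812 0.05828419 0.13      ]
('scene', 266.375, 128.875) [0.5298935  0.22165931 0.13      ]
('scene', 301.875, 148.875) [0.66513966 0.19878228 0.13      ]
('scene', 273.875, 176.375) [0.63437571 0.06100538 0.13      ]
('scene', 238.875, 155.125) [0.50388762 0.08302641 0.13      ]
crate
[0.5837 0.1416 1.3902] deg 79.65231303440514
[[0.1, -0.4], [-0.5, 1.0], [0.9, 0.1], [0.4, -1.4], [0.8, -0.8], [0.6, 2.0], [-1.1, 0.3]]
spare
[ 0.4979 -0.2004  1.9545] deg 111.98372829988928
[[0.5, -0.3], [-0.1, -0.7], [-0.1, 0.6], [-0.2, -0.5], [0.5, 1.0], [0.4, -0.5], [-0.5, -0.3], [0.4, 0.1]]
post [ 0.63342046 -0.13726227  0.129     ]
post [ 0.63171817 -0.13603256  0.129     ]
filler handle [0.60652582 0.03273188] hinge [0.6466021  0.04066232] post shut [0.46952964 0.0729941 ]
spare handle [ 0.53084946 -0.28202399]
filler [0.60743788 0.03350737 0.12631052]
h2 [0.5644262  0.04071421 0.12742586]
h3 [0.52781015 0.04793344 0.12524071]
spareh [ 0.52917596 -0.28132999  0.10950114]
spare c [ 0.49879878 -0.1954985   0.09953122]
fil [0.6125734  0.0331917  0.12102604]
sp [ 0.53189892 -0.28026275  0.11015639]
```

```bash
cat > go.py <<'E'
import sys
from h import *
from scipy.spatial.transform import Rotation as Ro
# go.py x y z yaw_deg : shift in tool axes to that TCP pose (tool down, yaw of tool x)
s=telemetry.read_state(); R=Ro.from_rotvec(s["ee_rot"]); t=list(map(float,sys.argv[1:5]))
y=np.radians(t[3]); T=Ro.from_matrix(np.array([[np.cos(y),np.sin(y),0],[np.sin(y),-np.cos(y),0],[0,0,-1]]))
print("rot",np.round((R.inv()*T).as_rotvec(),4),"d",np.round(R.inv().apply(np.array(t[:3])-s["ee_pos"]),4),"yaw now",np.degrees(np.arctan2(*R.as_matrix()[[1,0],0])),"q",np.round(s["q"],2))
E
python3 go.py .60 .0 .25 79.7; python3 - <<'E'
from fit import *
for n,u,v,z in(("timer",418,420,.02),("mouse",508,427,.03),("jarR",567,262,.092),("mortar",260,416,.046),("jar/plunger",311,416,.06),("edge near",400,462,0),("edge right",587,400,0),("monitor bottom",400,170,.1)):
    print(n,unproj(P["top"],u*.64,v*.64,z=z))
C=cloud(P["top"],P["top"]["D"]); print("mon",C[int(165*.64),256],C[int(130*.64),256],C[int(70*.64),256],"jarR",C[int(262*.64),int(567*.64)])
E
```

Request:
{"op": "drive_effector", "data": {
  "ticks": [
    [[0,0,-0.125],[0.036,-0.019,0],1],
    [[0,0,-0.25],[0.072,-0.038,0],0.6],
    [[0,0,-0.37],[0.108,-0.056,0],0.3],
    [[0,0,-0.49],[0.143,-0.075,0],0.28],
    [[0,0,-0.61],[0.179,-0.094,0],0.28],
    [[0,0,-0.73],[0.215,-0.113,0],0.28],
    [[0,0,-0.85],[0.25,-0.131,0],0.28],
    [[0,0,-0.928],[0.286,-0.15,0],0.28],
    [[0,0,-0.928],[0.322,-0.169,0],0.28],
    [[0,0,-0.928],[0.358,-0.188,0],0.28],
    [[0,0,-0.928],[0.394,-0.207,0],0.28],
    [[0,0,-0.928],[0.43,-0.226,0],0.28]
  ],
  "grip_n": 40
}}

```text
t: 1.1
ee_pos: [0.53, -0.0959, 0.2497]
ee_rot: [-2.412, -2.013, 0.001]
contact_force: [1.0, -0.9, 0.2]
opening: 0.277
finger_force: 0.0
```

```bash
python3 go.py .60 0 .25 79.7
```

```text
rot [-0.0005  0.     -0.    ] d [ 0.1069  0.0517 -0.0003] yaw now 79.69714901864661 q [-0.32  0.31 -0.22  1.04 -0.    1.43]
```

Request:
{"op": "drive_effector", "data": {
  "ticks": [
    [[0,0,0],[0.035,0.017,0],0.28],
    [[0,0,0],[0.07,0.034,0],0.28],
    [[0,0,0],[0.107,0.052,0],0.28],
    [[0,0,0],[0.107,0.052,0],0.28]
  ]
}}

```text
t: 1.43
ee_pos: [0.6027, 0.0037, 0.2491]
ee_rot: [-2.404, -2.02, -0.005]
contact_force: [-0.5, -1.5, 0.2]
opening: 0.281
finger_force: 0.0
```

```bash
python3 - <<'E'
from h import *
p=camrig.camera_params("wrist");I,D=camrig.capture("wrist");np.savez("w1",I=I,D=D,**p)
cv2.imwrite("pics/w1.png",cv2.resize(I,(800,600),interpolation=cv2.INTER_CUBIC)); print(p["world_from_camera"])
print("filler handle top front/rear",proj(p,[.6065,.0327,.126]),"expect ends",[proj(p,[.5837+.1799*x+.9837*.042,.1416+.9837*x-.1799*.042,.126]) for x in(-.124,-.079)])
E
```

```text
[[ 0.98494313 -0.16401129 -0.05465654  0.61775129]
 [-0.17287158 -0.93151834 -0.31998281  0.08754039]
 [ 0.00156722  0.32461343 -0.94584548  0.37422067]
 [ 0.          0.          0.          1.        ]]
filler handle top front/rear [248.4617944  160.51310346] expect ends [array([248.31812503, 185.87309325]), array([248.58848906, 129.92071602])]
```

View pics/w1.png

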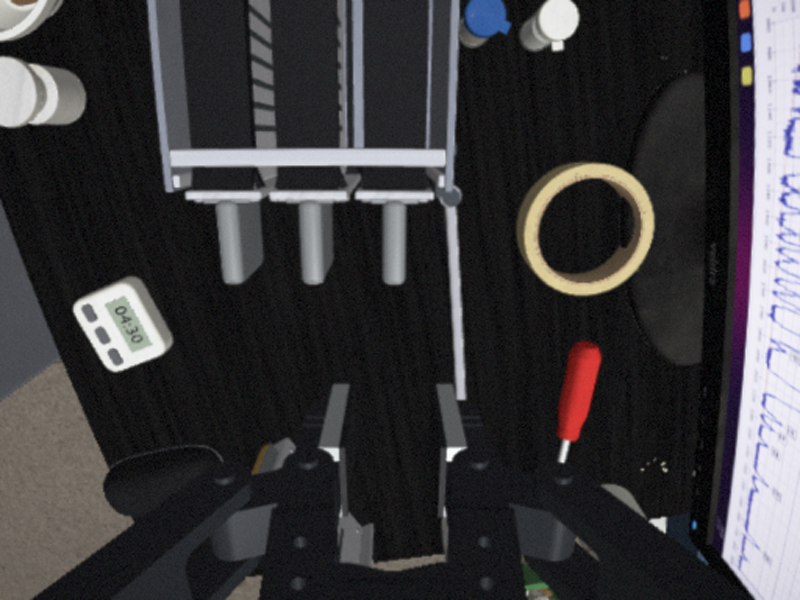

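Wrist view: the filler handle's top runs from (395, 203) to (394, 283), vertical, so the yaw is right. The bar lies clear to its right.

```bash
python3 - <<'E'
from h import *
p=dict(np.load("w1.npz"))
for u,v in((395,205),(394,278),(313,205),(312,278),(234,205),(232,278)): print(unproj(p,u*.64-.18,v*.64-.18,z=.126))
p2=camrig.camera_params("wrist"); I,D=camrig.capture("wrist"); np.savez("w2",I=I,D=D,**p2); print(p2["world_from_camera"][:3,3],telemetry.read_state()["ee_pos"],np.abs(I.astype(int)-p["I"]).mean())
g=cv2.cvtColor(I,cv2.COLOR_BGR2GRAY)
for v in (140,155,170): print(v,g[v,195:270].tolist())
E
```

```text
[0.6137087 0.0549671 0.126    ]
[0.60680787 0.01829263 0.126     ]
[0.57391481 0.06207925 0.126     ]
[0.56517729 0.02565472 0.126     ]
[0.53510851 0.06926434 0.126     ]
[0.52400367 0.03301151 0.126     ]
[0.61638707 0.08526338 0.37384742] [ 5.99841060e-01 -4.64974583e-04  2.49002187e-01] 12.871790568033854
140 [117, 131, 144, 149, 152, 158, 164, 166, 159, 152, 143, 134, 105, 86, 84, 79, 77, 74, 66, 44, 24, 27, 16, 20, 23, 11, 19, 21, 14, 18, 25, 16, 22, 21, 21, 20, 16, 20, 14, 21, 27, 23, 21, 15, 9, 20, 17, 23, 18, 9, 23, 53, 86, 106, 118, 133, 145, 148, 153, 157, 163, 165, 162, 152, 143, 126, 86, 34, 23, 16, 20, 15, 27, 18, 17]
155 [108, 126, 137, 147, 151, 156, 165, 171, 171, 160, 147, 139, 120, 94, 78, 78, 77, 76, 76, 61, 26, 18, 17, 25, 29, 29, 21, 18, 19, 17, 26, 19, 20, 18, 17, 20, 6, 13, 16, 15, 20, 14, 19, 21, 25, 24, 20, 19, 19, 17, 19, 54, 88, 108, 119, 131, 144, 149, 157, 164, 168, 173, 164, 157, 143, 120, 80, 33, 19, 10, 19, 15, 19, 20, 23]
170 [93, 116, 128, 139, 149, 158, 166, 175, 181, 175, 163, 148, 132, 106, 85, 69, 53, 24, 19, 20, 30, 15, 26, 21, 24, 26, 21, 12, 21, 24, 11, 20, 10, 20, 19, 14, 20, 7, 21, 14, 22, 12, 17, 23, 19, 26, 17, 24, 17, 16, 21, 56, 91, 108, 122, 135, 145, 155, 162, 170, 173, 175, 170, 158, 141, 112, 62, 33, 22, 20, 22, 21, 15, 12, 24]
```

```bash
python3 - <<'E'
from h import *
p=dict(np.load("w2.npz"))
for u,v in((253.7,140),(253.6,155),(253.4,170)): print(unproj(p,u,v,z=.126))
g=cv2.cvtColor(p["I"],cv2.COLOR_BGR2GRAY); print(g[110:200,253].tolist())
E
```

```text
[0.61140909 0.04523316 0.126     ]
[0.60930053 0.03360773 0.126     ]
[0.60705472 0.0216678  0.126     ]
[34, 32, 33, 32, 30, 29, 33, 68, 143, 197, 214, 217, 211, 171, 124, 116, 126, 139, 148, 148, 152, 152, 149, 154, 151, 152, 154, 151, 153, 155, 153, 153, 152, 154, 154, 154, 154, 153, 156, 153, 155, 155, 155, 156, 154, 157, 155, 157, 155, 158, 153, 158, 157, 158, 157, 158, 158, 158, 160, 160, 162, 160, 164, 162, 166, 160, 148, 138, 126, 48, 17, 7, 13, 15, 10, 16, 21, 21, 21, 18, 21, 19, 22, 9, 17, 14, 14, 23, 27, 22]
```

```bash
python3 go.py .608 .033 .108 79.6
```

```text
rot [-0.0015  0.0004  0.0046] d [0.0344 0.0024 0.141 ] yaw now 79.86578130168074 q [-0.12  0.42 -0.05  1.1  -0.    1.62]
```

Request:
{"op": "drive_effector", "data": {
  "ticks": [
    [[0,0,0.003],[0.034,0.0024,0],0.28],
    [[0,0,0.003],[0.034,0.0024,0.035],0.28],
    [[0,0,0.003],[0.034,0.0024,0.07],0.28],
    [[0,0,0.003],[0.034,0.0024,0.1],0.28],
    [[0,0,0.003],[0.034,0.0024,0.125],0.28],
    [[0,0,0.003],[0.034,0.0024,0.141],0.28],
    [[0,0,0.003],[0.034,0.0024,0.141],0.28]
  ],
  "grip_n": 40
}}

```text
t: 2.12
ee_pos: [0.6043, 0.0297, 0.1049]
ee_rot: [-2.413, -2.003, 0.009]
contact_force: [-0.2, 0.6, -0.4]
opening: 0.276
finger_force: 0.0
```

Request:
{"op": "drive_effector", "data": {
  "ticks": [
    [[0,0,0],[0,0,0],0.05],
    [[0,0,0],[0,0,0],0.05],
    [[0,0,0],[0,0,0],0.05],
    [[0,0,0],[0,0,0],0.05]
  ],
  "grip_n": 40
}}

```text
t: 2.45
ee_pos: [0.6086, 0.0299, 0.1102]
ee_rot: [2.414, 2.007, -0.0]
contact_force: [-2.1, -3.8, -0.4]
opening: 0.133
finger_force: 43.9
```

```bash
python3 go.py .608 .033 .108 79.6
```

```text
rot [ 0.0015  0.0016 -0.0023] d [ 0.0029 -0.0011  0.0022] yaw now 79.47028084867134 q [-0.07  0.55 -0.22  0.8  -0.    1.68]
```

Request:
{"op": "drive_effector", "data": {
  "ticks": [
    [[0,0,0],[-0.003,0,-0.001],0.05],
    [[0,0,0],[-0.01,0,-0.001],0.05],
    [[0,0,0],[-0.02,0,-0.001],0.05],
    [[0,0,0],[-0.032,0,-0.001],0.05],
    [[0,0,0],[-0.046,0,-0.001],0.05],
    [[0,0,0],[-0.06,0,-0.001],0.05],
    [[0,0,0],[-0.075,0,-0.001],0.05],
    [[0,0,0],[-0.09,0,-0.001],0.05],
    [[0,0,0],[-0.105,0,-0.002],0.05],
    [[0,0,0],[-0.115,0,-0.01],0.05],
    [[0,0,0],[-0.118,0,-0.025],0.05],
    [[0,0,0],[-0.118,0,-0.025],0.05]
  ],
  "grip_n": 60
}}

```text
t: 3.45
ee_pos: [0.5881, -0.0873, 0.1368]
ee_rot: [2.415, 2.004, 0.004]
contact_force: [0.4, -0.8, -2.3]
opening: 0.134
finger_force: 61.1
```

```bash
python3 go.py .426 -.115 .14 79.6
```

```text
rot [ 0.0042  0.0004 -0.0038] d [-0.0571 -0.1542 -0.0038] yaw now 79.380995438264 q [-0.27  0.5  -0.23  0.83 -0.    1.48]
```

Request:
{"op": "drive_effector", "data": {
  "ticks": [
    [[0,0,0],[-0.006,-0.015,0],0.05],
    [[0,0,0],[-0.017,-0.045,0],0.05],
    [[0,0,0],[-0.028,-0.075,0],0.05],
    [[0,0,0],[-0.039,-0.105,0],0.05],
    [[0,0,0],[-0.05,-0.135,0],0.05],
    [[0,0,0],[-0.056,-0.15,0],0.05],
    [[0,0,0],[-0.057,-0.154,0],0.05],
    [[0,0,0],[-0.057,-0.154,0.01],0.05],
    [[0,0,0],[-0.057,-0.154,0.025],0.05],
    [[0,0,0],[-0.057,-0.154,0.034],0.05],
    [[0,0,0],[-0.057,-0.154,0.034],0.05],
    [[0,0,0],[-0.057,-0.154,0.034],0.05]
  ]
}}

```text
t: 4.45
ee_pos: [0.4251, -0.1128, 0.0997]
ee_rot: [-2.414, -2.009, 0.0]
contact_force: [-0.2, -0.1, -1.4]
opening: 0.128
finger_force: 60.9
```

```bash
python3 - <<'E'
from h import *
p=camrig.camera_params("wrist");I,D=camrig.capture("wrist");np.savez("w3",I=I,D=D,**p)
cv2.imwrite("pics/w3.png",cv2.resize(I,(800,600),interpolation=cv2.INTER_CUBIC))
print(telemetry.read_state()["ee_pos"])
E
```

```text
[ 0.42540195 -0.11300241  0.10009964]
```

View pics/w3.png

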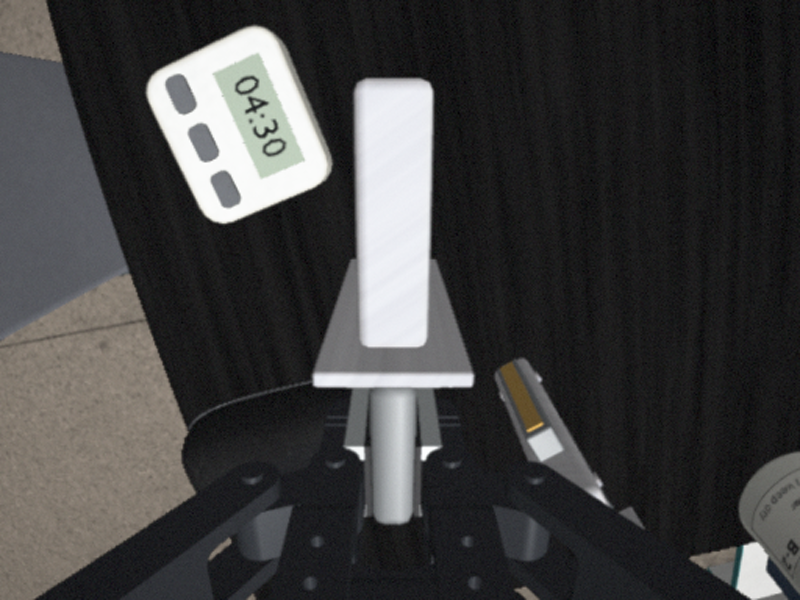

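The filler is held upright, with the timer to its left, the spare to its right and the mouse below. Lowering it gently.

Request:
{"op": "drive_effector", "data": {
  "ticks": [
    [[0,0,0],[0,0,0.002],0.05],
    [[0,0,0],[0,0,0.004],0.05],
    [[0,0,0],[0,0,0.005],0.05],
    [[0,0,0],[0,0,0.006],0.05],
    [[0,0,0],[0,0,0.006],0.05]
  ]
}}

```text
t: 4.92
ee_pos: [0.4249, -0.113, 0.0939]
ee_rot: [-2.415, -2.009, 0.0]
contact_force: [0.7, 0.3, -1.3]
opening: 0.133
finger_force: 61.0
```

Request:
{"op": "drive_effector", "data": {
  "ticks": [
    [[0,0,0],[0,0,0.0007],0.05],
    [[0,0,0],[0,0,0.0014],0.05],
    [[0,0,0],[0,0,0.0014],0.05]
  ]
}}

```text
t: 5.17
ee_pos: [0.4251, -0.1131, 0.0927]
ee_rot: [2.415, 2.009, 0.0]
contact_force: [-0.4, -0.1, -0.8]
opening: 0.131
finger_force: 61.2
```

Request:
{"op": "drive_effector", "data": {
  "ticks": [
    [[0,0,0],[0,0,0.001],0.05],
    [[0,0,0],[0,0,0.001],0.05]
  ]
}}

```text
t: 5.33
ee_pos: [0.4252, -0.1134, 0.0926]
ee_rot: [2.414, 2.008, 0.0]
contact_force: [-2.8, -0.9, 11.3]
opening: 0.132
finger_force: 62.9
```

Request:
{"op": "drive_effector", "data": {
  "ticks": [
    [[0,0,0],[0,0,0.001],0.05],
    [[0,0,0],[0,0,0.001],0.05]
  ]
}}

```text
t: 5.5
ee_pos: [0.4255, -0.1138, 0.0924]
ee_rot: [2.414, 2.008, -0.0]
contact_force: [-5.6, -0.5, 18.9]
opening: 0.131
finger_force: 64.2
```

Request:
{"op": "drive_effector", "data": {
  "ticks": [
    [[0,0,0],[0,0,-0.0013],0.05],
    [[0,0,0],[0,0,-0.0013],0.05]
  ]
}}

```text
t: 5.67
ee_pos: [0.4253, -0.1134, 0.0925]
ee_rot: [2.414, 2.008, 0.0]
contact_force: [-1.7, -0.4, 7.0]
opening: 0.13
finger_force: 62.4
```

Request:
{"op": "drive_effector", "data": {
  "ticks": [
    [[0,0,0],[0,0,0],0.2],
    [[0,0,0],[0,0,0],0.28],
    [[0,0,0],[0,0,0],0.28],
    [[0,0,0],[0,0,0],0.28],
    [[0,0,0],[0,0,-0.015],0.28],
    [[0,0,0],[0,0,-0.04],0.28],
    [[0,0,0],[0,0,-0.08],0.28],
    [[0,0,0],[0,0,-0.12],0.28],
    [[0,0,0],[0,0,-0.12],0.28]
  ]
}}

```text
t: 6.42
ee_pos: [0.4286, -0.1145, 0.2184]
ee_rot: [2.408, 2.003, 0.007]
contact_force: [1.4, 0.2, 0.7]
opening: 0.278
finger_force: 0.0
```

```bash
python3 go.py .531 -.25 .215 112
```

```text
rot [ 0.0093  0.0052 -0.5668] d [-0.1146  0.1253  0.005 ] yaw now 79.52642739178403 q [-0.43  0.15 -0.51  0.9   0.    1.33]
```

```bash
python3 go.py .545 -.315 .235 112
```

```text
rot [ 0.0093  0.0052 -0.5668] d [-0.176   0.1511 -0.0146] yaw now 79.52642739178403 q [-0.43  0.15 -0.51  0.9   0.    1.33]
```

Request:
{"op": "drive_effector", "data": {
  "ticks": [
    [[0,0,-0.12],[-0.03,0.025,-0.01],0.28],
    [[0,0,-0.24],[-0.06,0.05,-0.015],0.28],
    [[0,0,-0.36],[-0.09,0.075,-0.015],0.28],
    [[0,0,-0.48],[-0.12,0.1,-0.015],0.28],
    [[0,0,-0.567],[-0.15,0.127,-0.015],0.28],
    [[0,0,-0.567],[-0.176,0.151,-0.015],0.28],
    [[0,0,-0.567],[-0.176,0.151,-0.015],0.28],
    [[0,0,-0.567],[-0.176,0.151,-0.015],0.28]
  ]
}}

```text
t: 7.08
ee_pos: [0.5415, -0.3148, 0.2253]
ee_rot: [-1.758, -2.601, -0.0]
contact_force: [-0.1, 0.7, -0.0]
opening: 0.277
finger_force: 0.0
```

```bash
python3 - <<'E'
from h import *
p=camrig.camera_params("wrist");I,D=camrig.capture("wrist");np.savez("w4",I=I,D=D,**p)
cv2.imwrite("pics/w4.png",cv2.resize(I,(800,600),interpolation=cv2.INTER_CUBIC)); print(telemetry.read_state()["ee_pos"])
E
```

```text
[ 0.54085599 -0.31346035  0.22560104]
```

View pics/w4.png

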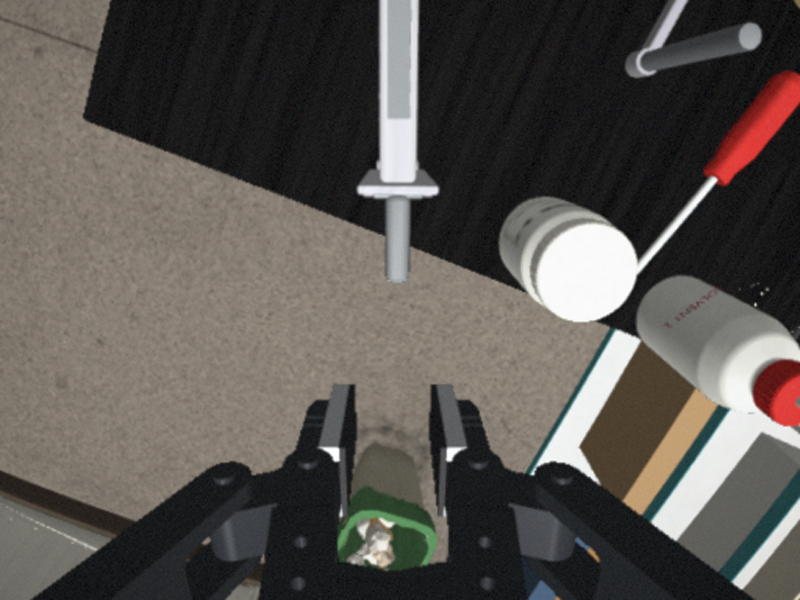

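The spare handle's top is centred at (397, 240) and the module runs vertically in the image, so the yaw is right. The jar is well to its right.

```bash
python3 - <<'E'
from h import *
p=dict(np.load("w4.npz"))
g=cv2.cvtColor(p["I"],cv2.COLOR_BGR2GRAY)
def edges(v,a=240,b=270):
    r=cv2.GaussianBlur(g[v-2:v+3].astype(np.float32),(1,5),0)[2,a:b]; d=np.diff(r); return a+d.argmax()+.5,a+d.argmin()+.5
for v in(130,150,170):
    print(v,g[v,240:270].tolist())
u=lambda U,V,z:unproj(p,U*.64-.18,V*.64-.18,z=z)
a,b=u(397.5,210,.11),u(397,265,.11); print(a,b,np.degrees(np.arctan2(*(a-b)[[1,0]])))
c=u(399,40,.1);d=u(398,170,.1);print(c,d,np.degrees(np.arctan2(*(c-d)[[1,0]])))
print("panel front top",u(398,193,.112))
E
python3 go.py .531 -.282 .0935 112
```

```text
130 [27, 29, 31, 28, 26, 28, 55, 96, 126, 142, 154, 161, 169, 171, 173, 176, 177, 176, 168, 158, 145, 120, 77, 34, 25, 23, 23, 17, 16, 20]
150 [133, 126, 122, 121, 97, 58, 65, 101, 128, 149, 160, 172, 181, 180, 179, 185, 182, 176, 166, 154, 142, 113, 69, 22, 28, 28, 28, 35, 29, 25]
170 [128, 129, 133, 135, 135, 132, 106, 106, 131, 149, 171, 179, 182, 189, 186, 184, 181, 176, 165, 153, 135, 101, 104, 125, 132, 133, 134, 133, 136, 129]
[ 0.52588381 -0.26683914  0.11      ] [ 0.53581616 -0.29204927  0.11      ] 111.50355859090172
[ 0.49784267 -0.19533067  0.1       ] [ 0.51944188 -0.24998902  0.1       ] 111.56232782887376
panel front top [ 0.52298552 -0.25910006  0.112     ]
rot [-0.001  -0.0023 -0.0007] d [0.0326 0.0028 0.1322] yaw now 111.95729608038127 q [-0.64  0.48 -0.02  1.07  0.    0.54]
```

Request:
{"op": "drive_effector", "data": {
  "ticks": [
    [[0,0,0.005],[0.0326,0.0033,0],0.28],
    [[0,0,0.005],[0.0326,0.0033,0.035],0.28],
    [[0,0,0.005],[0.0326,0.0033,0.07],0.28],
    [[0,0,0.005],[0.0326,0.0033,0.1],0.28],
    [[0,0,0.005],[0.0326,0.0033,0.12],0.28],
    [[0,0,0.005],[0.0326,0.0033,0.132],0.28],
    [[0,0,0.005],[0.0326,0.0033,0.132],0.28],
    [[0,0,0.005],[0.0326,0.0033,0.132],0.28]
  ]
}}

```text
t: 7.8
ee_pos: [0.5314, -0.2806, 0.0949]
ee_rot: [-1.761, -2.6, -0.0]
contact_force: [0.8, 0.1, 0.3]
opening: 0.279
finger_force: 0.0
```

```bash
python3 go.py .5315 -.282 .0926 111.6
```

```text
rot [-0.0009 -0.0016  0.003 ] d [-0.0014 -0.0004  0.0023] yaw now 111.77404513460739 q [-0.61  0.56 -0.25  0.76  0.    0.58]
```

Request:
{"op": "drive_effector", "data": {
  "ticks": [
    [[0,0,0],[0,0,0],0.05],
    [[0,0,0],[0,0,0],0.05],
    [[0,0,0],[0,0,0],0.05],
    [[0,0,0],[0,0,0],0.05],
    [[0,0,0],[0,0,0],0.05]
  ],
  "grip_n": 90
}}

```text
t: 8.22
ee_pos: [0.5328, -0.2823, 0.0963]
ee_rot: [1.762, 2.599, 0.001]
contact_force: [-1.2, 1.4, 6.6]
opening: 0.13
finger_force: 88.5
```

Request:
{"op": "drive_effector", "data": {
  "ticks": [
    [[0,0,0],[0,0,-0.003],0.05],
    [[0,0,0],[0,0,-0.01],0.05],
    [[0,0,0],[0,0,-0.025],0.05],
    [[0,0,0],[0,0,-0.04],0.05],
    [[0,0,0],[0,0,-0.05],0.05],
    [[0,0,0],[0,0,-0.05],0.05],
    [[0,0,0],[0,0,-0.05],0.05]
  ]
}}

```text
t: 8.8
ee_pos: [0.5326, -0.2825, 0.1453]
ee_rot: [1.762, 2.599, -0.0]
contact_force: [-0.3, -0.3, -4.1]
opening: 0.125
finger_force: 87.8
```

```bash
python3 go.py .58 -.13 .145 79.5
```

```text
rot [0.001  0.0011 0.5622] d [0.1241 0.1005 0.0002] yaw now 111.71192692672338 q [-0.61  0.51 -0.2   0.87 -0.    0.58]
```

```bash
cat > wz.py <<'E'
from h import *
s=telemetry.read_state();p=camrig.camera_params("wrist");I,D=camrig.capture("wrist")
C=cloud(p,D)
from scipy.spatial.transform import Rotation as Ro
L=Ro.from_rotvec(s["ee_rot"]).inv().apply((C.reshape(-1,3)-s["ee_pos"])).reshape(C.shape) # tool frame
m=(D>0)&(abs(L[...,2])<.03)&(abs(L[...,1])<.03)&(L[...,0]>.02)&(L[...,0]<.17)
for a in np.arange(.02,.16,.01):
    k=m&(L[...,0]>=a)&(L[...,0]<a+.01)
    if k.sum()>5: q=L[k]; print(round(a,3),k.sum(),"z",np.round(np.percentile(q[:,2],[10,50,90]),4),"y",np.round([q[:,1].min(),q[:,1].max()],4))
np.savez("wl",I=I,D=D,**p); cv2.imwrite("pics/wl.png",I)
E
python3 wz.py
```

```text
0.02 3551 z [-0.0165 -0.0096  0.0139] y [-0.0181  0.0198]
0.03 979 z [-0.005  -0.0042 -0.0029] y [-0.0096  0.0105]
0.04 1065 z [-0.005  -0.0042 -0.0031] y [-0.0084  0.0096]
0.05 1090 z [-0.0052 -0.0043 -0.0031] y [-0.0083  0.0096]
0.06 1212 z [-0.0056 -0.0046 -0.0031] y [-0.008   0.0096]
0.07 1278 z [-0.0056 -0.0046 -0.0032] y [-0.0082  0.0096]
0.08 1392 z [-0.0056 -0.0046 -0.0031] y [-0.0083  0.0096]
0.09 1480 z [-0.0056 -0.0046 -0.0031] y [-0.0084  0.0097]
0.1 1574 z [-0.0057 -0.0046 -0.0031] y [-0.0083  0.0098]
0.11 590 z [-0.0055 -0.0045 -0.0029] y [-0.0085  0.0098]
```

```bash
python3 go.py .5823 -.1125 .1135 79.55
```

```text
rot [-3.000e-04 -0.000e+00  5.613e-01] d [0.139  0.1094 0.031 ] yaw now 111.70985492650155 q [-0.61  0.51 -0.2   0.87 -0.    0.58]
```

Request:
{"op": "drive_effector", "data": {
  "ticks": [
    [[0,0,0.06],[0.014,0.011,0],0.05],
    [[0,0,0.14],[0.035,0.027,0],0.05],
    [[0,0,0.24],[0.06,0.047,0],0.05],
    [[0,0,0.34],[0.085,0.067,0],0.05],
    [[0,0,0.44],[0.11,0.087,0],0.05],
    [[0,0,0.52],[0.13,0.102,0],0.05],
    [[0,0,0.561],[0.139,0.109,0.005],0.05],
    [[0,0,0.561],[0.139,0.109,0.015],0.05],
    [[0,0,0.561],[0.139,0.109,0.025],0.05],
    [[0,0,0.561],[0.139,0.109,0.031],0.05],
    [[0,0,0.561],[0.139,0.109,0.031],0.05],
    [[0,0,0.561],[0.139,0.109,0.031],0.05]
  ]
}}

```text
t: 9.85
ee_pos: [0.5811, -0.1134, 0.1128]
ee_rot: [-2.414, -2.008, 0.002]
contact_force: [-0.2, -0.3, -3.9]
opening: 0.123
finger_force: 87.8
```

```bash
python3 wz.py | tail -4;  python3 go.py .5823 -.1125 .1135 79.55;python3 go.py .6085 .030 .1135 79.55
```

```text
0.08 1391 z [-0.0057 -0.0046 -0.0032] y [-0.0086  0.0092]
0.09 1472 z [-0.0056 -0.0046 -0.0031] y [-0.0086  0.0094]
0.1 1567 z [-0.0056 -0.0046 -0.0031] y [-0.0087  0.0094]
0.11 661 z [-0.0056 -0.0045 -0.0028] y [-0.0089  0.0095]
rot [-0.0008  0.     -0.0009] d [0.0012 0.0004 0.    ] yaw now 79.49609990783144 q [-0.32  0.52 -0.26  0.79 -0.    1.44]
rot [-0.0008  0.     -0.0009] d [0.146  0.0002 0.    ] yaw now 79.49609990783144 q [-0.32  0.52 -0.26  0.79 -0.    1.44]
```

View pics/wl.png

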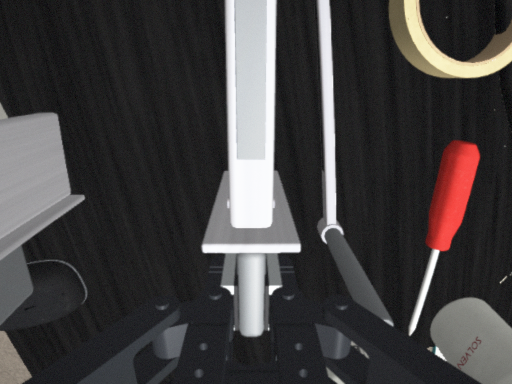

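The spare is held straight along the bay axis, with the bar and post clear on the right and the filler standing on the left. Starting the insertion.

Request:
{"op": "drive_effector", "data": {
  "ticks": [
    [[0,0,0],[0.01,0,0],0.05],
    [[0,0,0],[0.02,0,0],0.05],
    [[0,0,0],[0.028,0,0],0.05],
    [[0,0,0],[0.035,0,0],0.05],
    [[0,0,0],[0.042,0,0],0.05],
    [[0,0,0],[0.05,0,0],0.05]
  ]
}}

```text
t: 10.4
ee_pos: [0.5913, -0.0625, 0.1141]
ee_rot: [2.413, 2.011, 0.0]
contact_force: [-0.9, 0.6, -3.8]
opening: 0.128
finger_force: 87.8
```

```bash
python3 go.py .6085 .030 .1135 79.55
```

```text
rot [0.0003 0.0001 0.0009] d [0.0941 0.0002 0.0006] yaw now 79.60066413514497 q [-0.23  0.53 -0.25  0.79 -0.    1.52]
```

Request:
{"op": "drive_effector", "data": {
  "ticks": [
    [[0,0,0],[0.01,0,0],0.05],
    [[0,0,0],[0.02,0,0],0.05],
    [[0,0,0],[0.03,0,0],0.05]
  ]
}}

```text
t: 10.65
ee_pos: [0.5967, -0.0328, 0.1139]
ee_rot: [-2.414, -2.011, -0.0]
contact_force: [0.3, 0.3, -2.6]
opening: 0.13
finger_force: 87.8
```

```bash
python3 go.py .6085 .030 .1135 79.55
```

```text
rot [-0.     -0.0001  0.0006] d [0.0639 0.0003 0.0004] yaw now 79.58490761105199 q [-0.18  0.53 -0.25  0.79  0.    1.57]
```

Request:
{"op": "drive_effector", "data": {
  "ticks": [
    [[0,0,0],[0.01,0,0],0.05],
    [[0,0,0],[0.02,0,0],0.05],
    [[0,0,0],[0.03,0,0],0.05],
    [[0,0,0],[0.04,0,0],0.05],
    [[0,0,0],[0.05,0,0.001],0.05],
    [[0,0,0],[0.055,0,0.001],0.05],
    [[0,0,0],[0.055,0,0.001],0.05]
  ]
}}

```text
t: 11.23
ee_pos: [0.6066, 0.0215, 0.1128]
ee_rot: [-2.412, -2.012, -0.0]
contact_force: [0.4, -0.3, -3.2]
opening: 0.123
finger_force: 87.9
```

```bash
python3 go.py .6085 .030 .1115 79.55
```

```text
rot [-0.0002 -0.0003  0.002 ] d [0.0087 0.0004 0.0013] yaw now 79.66298776602886 q [-0.09  0.55 -0.22  0.8   0.    1.66]
```

Request:
{"op": "drive_effector", "data": {
  "ticks": [
    [[0,0,0],[0.004,0,0.0005],0.05],
    [[0,0,0],[0.007,0,0.0005],0.05],
    [[0,0,0],[0.007,0,0.0005],0.05]
  ]
}}

```text
t: 11.48
ee_pos: [0.608, 0.0272, 0.1125]
ee_rot: [2.414, 2.01, 0.001]
contact_force: [0.7, -0.1, -3.5]
opening: 0.127
finger_force: 88.0
```

Request:
{"op": "drive_effector", "data": {
  "ticks": [
    [[0,0,0],[0.0025,0,0],0.05],
    [[0,0,0],[0.005,0,0],0.05],
    [[0,0,0],[0.005,0,0],0.05]
  ]
}}

```text
t: 11.73
ee_pos: [0.6088, 0.0322, 0.1125]
ee_rot: [-2.414, -2.01, -0.001]
contact_force: [0.1, -0.9, -2.3]
opening: 0.126
finger_force: 88.0
```

Request:
{"op": "drive_effector", "data": {
  "ticks": [
    [[0,0,0],[0.0015,0,0],0.05],
    [[0,0,0],[0.003,0,0],0.05],
    [[0,0,0],[0.003,0,0],0.05]
  ]
}}

```text
t: 11.98
ee_pos: [0.6092, 0.0341, 0.1125]
ee_rot: [2.413, 2.009, -0.002]
contact_force: [-0.6, -4.5, -0.4]
opening: 0.124
finger_force: 88.4
```

Request:
{"op": "drive_effector", "data": {
  "ticks": [
    [[0,0,0],[0.0015,0,0],0.05],
    [[0,0,0],[0.003,0,0],0.05],
    [[0,0,0],[0.003,0,0],0.05]
  ]
}}

```text
t: 12.23
ee_pos: [0.6092, 0.0343, 0.1127]
ee_rot: [2.412, 2.005, -0.009]
contact_force: [-3.8, -13.4, 1.8]
opening: 0.125
finger_force: 88.8
```

Request:
{"op": "drive_effector", "data": {
  "ticks": [
    [[0,0,0],[-0.001,0,0.0006],0.05],
    [[0,0,0],[-0.001,0,0.0012],0.05],
    [[0,0,0],[-0.001,0,0.0012],0.05]
  ]
}}

```text
t: 12.48
ee_pos: [0.6093, 0.0342, 0.1125]
ee_rot: [2.413, 2.006, -0.005]
contact_force: [-5.4, -10.1, 8.1]
opening: 0.124
finger_force: 89.8
```

Request:
{"op": "drive_effector", "data": {
  "ticks": [
    [[0,0,0],[0,0,0.0006],0.05],
    [[0,0,0],[0,0,0.0006],0.05]
  ]
}}

```text
t: 12.65
ee_pos: [0.6094, 0.0341, 0.1124]
ee_rot: [2.413, 2.006, -0.005]
contact_force: [-5.3, -10.1, 11.6]
opening: 0.128
finger_force: 90.3
```

Request:
{"op": "drive_effector", "data": {
  "ticks": [
    [[0,0,0],[-0.001,0,-0.001],0.05],
    [[0,0,0],[-0.001,0,-0.001],0.05]
  ]
}}

```text
t: 12.82
ee_pos: [0.6093, 0.0341, 0.1124]
ee_rot: [2.414, 2.007, -0.003]
contact_force: [-3.4, -6.6, 4.3]
opening: 0.129
finger_force: 88.9
```

Request:
{"op": "drive_effector", "data": {
  "ticks": [
    [[0,0,0],[0,0,0],0.2],
    [[0,0,0],[0,0,0],0.28],
    [[0,0,0],[0,0,0],0.28],
    [[0,0,0],[0,0,0],0.28],
    [[0,0,0],[0,0,-0.02],0.28],
    [[0,0,0],[0,0,-0.05],0.28],
    [[0,0,0],[0,0,-0.09],0.28],
    [[0,0,0],[-0.03,0,-0.12],0.28],
    [[0,0,0],[-0.05,0,-0.12],0.28],
    [[0,0,0],[-0.05,0,-0.12],0.28]
  ]
}}

```text
t: 13.65
ee_pos: [0.6016, -0.0161, 0.2344]
ee_rot: [2.413, 2.004, 0.004]
contact_force: [0.5, 0.5, -0.5]
opening: 0.28
finger_force: 0.0
```

```bash
python3 - <<'E'
from h import *
I,D=camrig.capture("wrist");p=camrig.camera_params("wrist");np.savez("w5",I=I,D=D,**p);cv2.imwrite("pics/w5.png",cv2.resize(I,(800,600),interpolation=cv2.INTER_CUBIC))
for n in("top",):
    I,D=camrig.capture(n);p=camrig.camera_params(n);np.savez(n+"2",I=I,D=D,**p)
E
python3 go.py .6325 -.1367 .2 79.5
```

```text
rot [ 0.0002 -0.0009  0.0002] d [-0.1153  0.0541  0.0316] yaw now 79.50950908413607 q [-0.15  0.43 -0.08  1.06  0.    1.61]
```

View pics/w5.png

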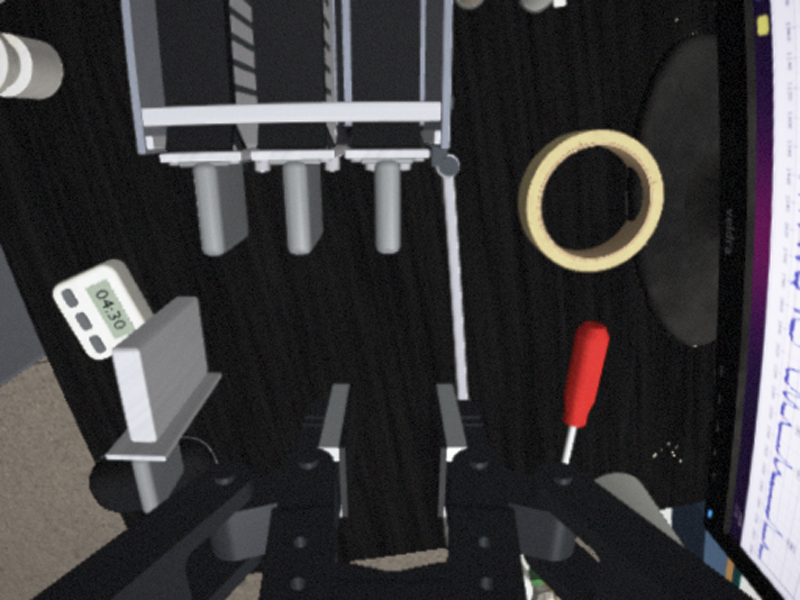

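The spare sits flush with its neighbours: panels along row ~155 and handle ends at ~252. The filler stands on the left at (160, 390). Next is the retaining bar.

```bash
python3 - <<'E'
from h import *
p=dict(np.load("w4.npz"));print(unproj(p,748*.64-.18,38*.64-.18,z=.129))
p=dict(np.load("w5.npz"));print("hinge top (z?)",[unproj(p,447*.64-.18,163*.64-.18,z=z) for z in(.034,.05)])
p=dict(np.load("top2.npz")); C=cloud(p,p["D"])
g=p["I"][150:185,300:330]; m=(C[...,2]>.115)&(C[...,2]<.14)&(C[...,0]>.58)&(C[...,1]<-.09)&(C[...,1]>-.2); print(m.sum(),C[m].mean(0) if m.any() else 0, np.argwhere(m).mean(0))
cv2.imwrite("pics/post.png",cv2.resize(g,None,fx=8,fy=8))
E
```

```text
[ 0.63501467 -0.13798981  0.129     ]
hinge top (z?) [array([0.64814927, 0.04618201, 0.034     ]), array([0.64659519, 0.04733534, 0.05      ])]
135 [ 0.77505787 -0.16246988  0.1272274 ] [109.35555556 324.94074074]
```

```bash
python3 go.py .634 -.1375 .124 79.5
```

```text
rot [ 0.0002 -0.0009  0.0002] d [-0.1159  0.0557  0.1076] yaw now 79.50950908413607 q [-0.15  0.43 -0.08  1.06  0.    1.61]
```

Request:
{"op": "drive_effector", "data": {
  "ticks": [
    [[0,0,0],[-0.03,0.014,0],0.35],
    [[0,0,0],[-0.06,0.028,0],0.35],
    [[0,0,0],[-0.09,0.042,0],0.35],
    [[0,0,0],[-0.116,0.056,0],0.35],
    [[0,0,0],[-0.116,0.056,0.02],0.35],
    [[0,0,0],[-0.116,0.056,0.05],0.35],
    [[0,0,0],[-0.116,0.056,0.08],0.35],
    [[0,0,0],[-0.116,0.056,0.1],0.35],
    [[0,0,0],[-0.116,0.056,0.108],0.35],
    [[0,0,0],[-0.116,0.056,0.108],0.35],
    [[0,0,0],[-0.116,0.056,0.108],0.35]
  ],
  "grip_n": 25
}}

```text
t: 14.67
ee_pos: [0.6345, -0.1367, 0.1234]
ee_rot: [-2.412, -2.011, 0.0]
contact_force: [0.3, 0.4, -0.1]
opening: 0.35
finger_force: 0.0
```

Request:
{"op": "drive_effector", "data": {
  "ticks": [
    [[0,0,0],[0,0,0],0.05],
    [[0,0,0],[0,0,0],0.05],
    [[0,0,0],[0,0,0],0.05],
    [[0,0,0],[0,0,0],0.05],
    [[0,0,0],[0,0,0],0.05]
  ]
}}

```text
t: 15.08
ee_pos: [0.6356, -0.1376, 0.1253]
ee_rot: [2.412, 2.009, 0.004]
contact_force: [0.5, 1.8, 6.1]
opening: 0.127
finger_force: 25.5
```

```bash
python3 go.py .634 -.1375 .124 79.5
```

```text
rot [ 0.0032 -0.0003  0.0014] d [-0.0002 -0.0016  0.0013] yaw now 79.58242829668801 q [-0.33  0.6  -0.08  0.88  0.    1.43]
```

```bash
cat > arc.py <<'E'
from h import *
s=telemetry.read_state(); H=np.array([.649,.0415]); q=s["ee_pos"][:2]-H; ph=np.radians(79.6)
b=np.arctan2(q[1],q[0]); r=np.hypot(*q); a=b-(ph+np.pi/2) ; a=(a+np.pi)%(2*np.pi)-np.pi; print("a",a,"r",r)
x=np.array([np.cos(ph),np.sin(ph)]);y=np.array([np.sin(ph),-np.cos(ph)])
n=int(np.ceil(a/.07))
for k in range(1,n+1):
    t=a*(1-k/n); B=t+ph+np.pi/2; d=H+.18*np.array([np.cos(B),np.sin(B)])-s["ee_pos"][:2]; print(round(t,3),np.round([d@x,d@y],4))
E
python3 arc.py
```

```text
a 1.677645473669184 r 0.17958074339351762
1.608 [-0.0013 -0.0125]
1.538 [-0.0013 -0.0251]
1.468 [-0.0005 -0.0376]
1.398 [ 0.0012 -0.0501]
1.328 [ 0.0038 -0.0624]
1.258 [ 0.0073 -0.0745]
1.188 [ 0.0116 -0.0863]
1.118 [ 0.0167 -0.0978]
1.049 [ 0.0226 -0.1089]
0.979 [ 0.0292 -0.1196]
0.909 [ 0.0366 -0.1298]
0.839 [ 0.0447 -0.1395]
0.769 [ 0.0534 -0.1485]
0.699 [ 0.0627 -0.1569]
0.629 [ 0.0726 -0.1647]
0.559 [ 0.0831 -0.1717]
0.489 [ 0.094 -0.178]
0.419 [ 0.1053 -0.1836]
0.35 [ 0.1169 -0.1883]
0.28 [ 0.1289 -0.1922]
0.21 [ 0.1411 -0.1952]
0.14 [ 0.1535 -0.1974]
0.07 [ 0.166  -0.1987]
0.0 [ 0.1786 -0.1992]
```

Request:
{"op": "drive_effector", "data": {
  "ticks": [
    [[0,0,0],[-0.001,-0.006,0],0.05],
    [[0,0,0],[-0.0013,-0.0188,0],0.05],
    [[0,0,0],[-0.0005,-0.0376,0],0.05],
    [[0,0,0],[0.0012,-0.0501,0],0.05],
    [[0,0,0],[0.0038,-0.0624,0],0.05],
    [[0,0,0],[0.0073,-0.0745,0],0.05],
    [[0,0,0],[0.0116,-0.0863,0],0.05],
    [[0,0,0],[0.0167,-0.0978,0],0.05],
    [[0,0,0],[0.0226,-0.1089,0],0.05],
    [[0,0,0],[0.0292,-0.1196,0],0.05],
    [[0,0,0],[0.0366,-0.1298,0],0.05],
    [[0,0,0],[0.0366,-0.1298,0],0.05]
  ]
}}

```text
t: 16.08
ee_pos: [0.5122, -0.078, 0.1251]
ee_rot: [2.413, 2.009, -0.002]
contact_force: [-2.4, -3.1, 7.1]
opening: 0.126
finger_force: 25.8
```

```bash
python3 arc.py
```

```text
a 0.899385770417747 r 0.18164393315610297
0.83 [ 0.0094 -0.0085]
0.761 [ 0.0181 -0.0173]
0.692 [ 0.0274 -0.0256]
0.623 [ 0.0372 -0.0332]
0.553 [ 0.0476 -0.0401]
0.484 [ 0.0584 -0.0463]
0.415 [ 0.0696 -0.0517]
0.346 [ 0.0812 -0.0563]
0.277 [ 0.093  -0.0602]
0.208 [ 0.1051 -0.0631]
0.138 [ 0.1174 -0.0653]
0.069 [ 0.1298 -0.0666]
0.0 [ 0.1422 -0.067 ]
```

Request:
{"op": "drive_effector", "data": {
  "ticks": [
    [[0,0,0],[0.0094,-0.0085,0],0.05],
    [[0,0,0],[0.0181,-0.0173,0],0.05],
    [[0,0,0],[0.0274,-0.0256,0],0.05],
    [[0,0,0],[0.0372,-0.0332,0],0.05],
    [[0,0,0],[0.0476,-0.0401,0],0.05],
    [[0,0,0],[0.0584,-0.0463,0],0.05],
    [[0,0,0],[0.0696,-0.0517,0],0.05],
    [[0,0,0],[0.0812,-0.0563,0],0.05],
    [[0,0,0],[0.093,-0.0602,0],0.05],
    [[0,0,0],[0.1051,-0.0631,0],0.05],
    [[0,0,0],[0.1174,-0.0653,0],0.05],
    [[0,0,0],[0.1174,-0.0653,0],0.05]
  ]
}}

```text
t: 17.08
ee_pos: [0.4693, 0.0507, 0.1248]
ee_rot: [-2.412, -2.012, 0.001]
contact_force: [-6.5, 0.8, 15.2]
opening: 0.125
finger_force: 26.7
```

```bash
python3 arc.py
```

```text
a 0.13060841390541889 r 0.17993427195073705
0.065 [ 0.0117 -0.0012]
0.0 [ 0.0234 -0.0016]
```

Request:
{"op": "drive_effector", "data": {
  "ticks": [
    [[0,0,0],[0.008,-0.001,-0.001],0.05],
    [[0,0,0],[0.016,-0.001,-0.001],0.05],
    [[0,0,0],[0.021,-0.001,-0.001],0.05],
    [[0,0,0],[0.021,-0.001,-0.001],0.05]
  ]
}}

```text
t: 17.42
ee_pos: [0.4713, 0.0712, 0.1249]
ee_rot: [-2.411, -2.01, 0.003]
contact_force: [-7.6, 1.1, 11.1]
opening: 0.125
finger_force: 26.4
```

```bash
python3 arc.py
```

```text
a 0.015957158594301912 r 0.18014264933709861
0.0 [0.0029 0.0001]
```

Request:
{"op": "drive_effector", "data": {
  "ticks": [
    [[0,0,0],[0.002,0,0],0.05],
    [[0,0,0],[0.004,0,0],0.05],
    [[0,0,0],[0.004,0,0],0.05]
  ]
}}

```text
t: 17.67
ee_pos: [0.4718, 0.0745, 0.1249]
ee_rot: [-2.412, -2.009, 0.004]
contact_force: [-7.5, 1.1, 10.8]
opening: 0.122
finger_force: 26.4
```

```bash
python3 arc.py
```

```text
a -0.002903620659655548 r 0.18021343552985572
```

Request:
{"op": "drive_effector", "data": {
  "ticks": [
    [[0,0,0],[0.001,0,0],0.05],
    [[0,0,0],[0.002,0,0],0.05],
    [[0,0,0],[0.002,0,0],0.05]
  ]
}}

```text
t: 17.92
ee_pos: [0.4722, 0.0766, 0.1249]
ee_rot: [-2.412, -2.009, 0.004]
contact_force: [-8.6, 0.9, 11.3]
opening: 0.131
finger_force: 26.4
```

Request:
{"op": "drive_effector", "data": {
  "ticks": [
    [[0,0,0],[0.001,0,0],0.05],
    [[0,0,0],[0.002,0,0],0.05],
    [[0,0,0],[0.002,0,0],0.05]
  ]
}}

```text
t: 18.17
ee_pos: [0.4723, 0.0773, 0.1248]
ee_rot: [-2.414, -2.01, 0.008]
contact_force: [-9.1, -3.1, 11.6]
opening: 0.127
finger_force: 26.4
```

Request:
{"op": "drive_effector", "data": {
  "ticks": [
    [[0,0,0],[-0.001,-0.001,-0.001],0.05],
    [[0,0,0],[-0.001,-0.001,-0.001],0.05]
  ]
}}

```text
t: 18.33
ee_pos: [0.4723, 0.0772, 0.1251]
ee_rot: [-2.413, -2.009, 0.003]
contact_force: [-3.3, -0.1, -0.7]
opening: 0.129
finger_force: 25.5
```

Request:
{"op": "drive_effector", "data": {
  "ticks": [
    [[0,0,0],[0,0,0],0.2],
    [[0,0,0],[0,0,0],0.3],
    [[0,0,0],[0,0,0],0.3],
    [[0,0,0],[0,0,0],0.3],
    [[0,0,0],[0,0,-0.02],0.3],
    [[0,0,0],[0,0,-0.05],0.3],
    [[0,0,0],[0,0,-0.09],0.3],
    [[0,0,0],[0,0,-0.12],0.3],
    [[0,0,0],[-0.04,0,-0.12],0.3],
    [[0,0,0],[-0.08,0,-0.12],0.3],
    [[0,0,0],[-0.12,0,-0.12],0.3],
    [[0,0,0],[-0.12,0,-0.12],0.3]
  ]
}}

```text
t: 19.33
ee_pos: [0.4515, -0.0464, 0.2461]
ee_rot: [2.419, 1.999, -0.002]
contact_force: [0.7, 0.4, 0.2]
opening: 0.301
finger_force: 0.0
```

```bash
python3 - <<'E'
from h import *
I,D=camrig.capture("wrist");p=camrig.camera_params("wrist");np.savez("w6",I=I,**p);cv2.imwrite("pics/w6.png",cv2.resize(I,(800,600),interpolation=cv2.INTER_CUBIC))
E
```

```text
(no output)
```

View pics/w6.png

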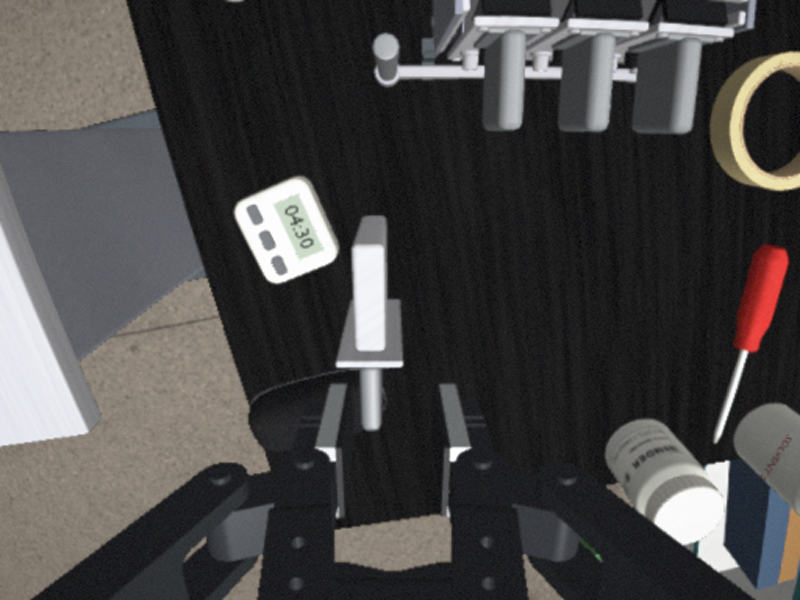

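The bar lies shut across the panels, from (385, 73) to (640, 73). The filler stands upright at (370, 300), the bystanders are unmoved, and the gripper is clear.

```bash
python3 -c "
from plant import arm, camrig, telemetry, job
print(job.finish_job())"
```

```text
the job is handed in; nothing more can be done
None
```

The job is done and handed in at about 19 s: the filler is out and standing upright on the worktop, the spare is fully home in bay0, the retaining bar is shut, and nothing else was disturbed as far as the last wrist picture shows.

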